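Put the loose cabochons away in the sorting tray

TASK

Put the three loose turquoise stones away in the sorting tray: slide each one across the black pad, without lifting it off, into an empty well of its own so that it lies flat on the bottom, dome up; the brown stone stays in the well it already has. When every well holds one stone, swing the glazed lid down until it is fully shut. Do not disturb the tools and boxes lying around the tray.

Things in the scene. Friction and masses are not known exactly. Their poses are not given: they have to be found in the camera images.
- tray: Dark wooden sorting tray fixed to the bench, 213 deep (x) x 238 mm wide (y). Origin on the bench; x points from pad to wells and hinge (away from the robot), z up; front edge x=-125, rear x=+88. Pad x=-125..25, then wells x=25..78, then rear rail. Side rails (inner faces y=+-107) and rear rail rise 6 mm above the pad, tops z=32 mm; no front rail
- pad (a point): Middle of the flat black pad's top face (tray x=-50, y=0, z=26 mm); the pad is 150 mm deep, 214 mm wide, open at the front; well mouths are practically flush with it (0.5 mm lower)
- lid (a joint): Lid over the wells: 0 shut (flat on the rails), pi/2 upright; starts 1.75..2.1, leaning back away from the robot. Stiff hinge: stays at any angle, 1.5..5 N at the free edge moves it. 7 mm thick wooden frame with clear flush pane, 236 mm wide, reaching 66 mm from the hinge. Its outer face looks away from the robot when open, up when shut (then at z=39 mm), so it can be pushed shut from behind
- lid_hinge (a point): Middle of the lid's hinge line, which runs along the tray's y (tray x=88, y=0, z=32 mm)
- lid_tab (a point): Outer end of the brass thumb tab (30 mm wide, 3 mm thick) in the middle of the lid's free edge, 76 mm from the hinge line; moves with the lid
- well1: Square well with light beige lining: 53 mm outside, 46 inside, walls 3.5, 14.5 deep. Origin under its centre, 7.5 mm above the bench; inner floor 3.5 and mouth 18 mm above it; axes as the tray's. Four in a row along the tray's y, 54 mm apart, at tray x=51.5 mm, names in any order. Holds the brown stone
- well2: Square well with light beige lining: 53 mm outside, 46 inside, walls 3.5, 14.5 deep. Origin under its centre, 7.5 mm above the bench; inner floor 3.5 and mouth 18 mm above it; axes as the tray's. Four in a row along the tray's y, 54 mm apart, at tray x=51.5 mm, names in any order. Empty at the start
- well3: Square well with light beige lining: 53 mm outside, 46 inside, walls 3.5, 14.5 deep. Origin under its centre, 7.5 mm above the bench; inner floor 3.5 and mouth 18 mm above it; axes as the tray's. Four in a row along the tray's y, 54 mm apart, at tray x=51.5 mm, names in any order. Empty at the start
- well4: Square well with light beige lining: 53 mm outside, 46 inside, walls 3.5, 14.5 deep. Origin under its centre, 7.5 mm above the bench; inner floor 3.5 and mouth 18 mm above it; axes as the tray's. Four in a row along the tray's y, 54 mm apart, at tray x=51.5 mm, names in any order. Empty at the start
- stone1: Loose turquoise (blue-green) round cabochon, 32 mm across, 12 high: flat underside, upright edge up to 6 mm, polished dome above; about 20 g. Origin at the centre of its underside, z out of the dome. Starts dome up on the black pad, its centre 97 to 132 mm in front of the wells' centre line; slides when pushed at its edge, dips into a well once its centre passes the rim
- stone2: Loose turquoise (blue-green) round cabochon, 32 mm across, 12 high: flat underside, upright edge up to 6 mm, polished dome above; about 20 g. Origin at the centre of its underside, z out of the dome. Starts dome up on the black pad, its centre 97 to 132 mm in front of the wells' centre line; slides when pushed at its edge, dips into a well once its centre passes the rim
- stone3: Loose turquoise (blue-green) round cabochon, 32 mm across, 12 high: flat underside, upright edge up to 6 mm, polished dome above; about 20 g. Origin at the centre of its underside, z out of the dome. Starts dome up on the black pad, its centre 97 to 132 mm in front of the wells' centre line; slides when pushed at its edge, dips into a well once its centre passes the rim
- brown_stone: Brown round cabochon of the same shape and size (32 mm across, 12 mm high), already lying in its well; origin at the centre of its underside. Stays there
- pliers_orange: Pliers with orange grips, 150 mm long, 14 mm high, lying about 60 to 90 mm to the left of the tray; bystander. Origin underneath, near the pivot
- tweezers: Steel tweezers, 160 mm long, 7 mm high, lying about 60 mm to the right of the tray; bystander. Origin underneath, near the middle
- pliers_black: Pliers with black grips, 150 mm long, lying at the right of the bench; bystander. Origin underneath, near the pivot
- hammer: Hammer, 260 mm long, at the left of the bench; bystander
- brass_box: Round brass box, 98 mm across, 59 mm high, at the right of the bench; bystander. Origin under its centre
- bench_block: Square steel bench block on a rubber foot, 65 mm wide, 22 mm high, at the left of the bench; bystander. Origin under its centre
- loupe: Folding loupe, black barrel 34 mm across, 26 mm high, at the right of the bench; bystander. Origin under the barrel

How it is judged (in metres and radians):
On the way, in this order (a step that is already met when the one before it is completed fails the run):
1. with the lid still open, every well holds one stone, lying flat and dome up (((horizontal distance between stone1 and well1 below 0.012 m and z of stone1 in the frame of well1 below 0.0075 m) or (horizontal distance between stone2 and well1 below 0.012 m and z of stone2 in the frame of well1 below 0.0075 m) or (horizontal distance between stone3 and well1 below 0.012 m and z of stone3 in the frame of well1 below 0.0075 m) or (horizontal distance between brown_stone and well1 below 0.012 m and z of brown_stone in the frame of well1 below 0.0075 m)) and ((horizontal distance between stone1 and well2 below 0.012 m and z of stone1 in the frame of well2 below 0.0075 m) or (horizontal distance between stone2 and well2 below 0.012 m and z of stone2 in the frame of well2 below 0.0075 m) or (horizontal distance between stone3 and well2 below 0.012 m and z of stone3 in the frame of well2 below 0.0075 m) or (horizontal distance between brown_stone and well2 below 0.012 m and z of brown_stone in the frame of well2 below 0.0075 m)) and ((horizontal distance between stone1 and well3 below 0.012 m and z of stone1 in the frame of well3 below 0.0075 m) or (horizontal distance between stone2 and well3 below 0.012 m and z of stone2 in the frame of well3 below 0.0075 m) or (horizontal distance between stone3 and well3 below 0.012 m and z of stone3 in the frame of well3 below 0.0075 m) or (horizontal distance between brown_stone and well3 below 0.012 m and z of brown_stone in the frame of well3 below 0.0075 m)) and ((horizontal distance between stone1 and well4 below 0.012 m and z of stone1 in the frame of well4 below 0.0075 m) or (horizontal distance between stone2 and well4 below 0.012 m and z of stone2 in the frame of well4 below 0.0075 m) or (horizontal distance between stone3 and well4 below 0.012 m and z of stone3 in the frame of well4 below 0.0075 m) or (horizontal distance between brown_stone and well4 below 0.012 m and z of brown_stone in the frame of well4 below 0.0075 m)) and angle between each of stone1, stone2, stone3, brown_stone's own z axis and vertical below 0.2 rad and value of joint lid above 1 rad), for 0.2 s.
2. the lid is fully shut (value of joint lid below 0.06 rad), for 0.2 s.
At the end, for the whole second after the job is handed in: Each of the four wells holds one stone (centre within 12 mm of the well's centre, underside within 4 mm of its floor, tilted less than 0.2 rad, dome up, at rest), the brown one where it was, and the lid is shut to within 0.06 rad (((horizontal distance between stone1 and well1 below 0.012 m and z of stone1 in the frame of well1 below 0.0075 m) or (horizontal distance between stone2 and well1 below 0.012 m and z of stone2 in the frame of well1 below 0.0075 m) or (horizontal distance between stone3 and well1 below 0.012 m and z of stone3 in the frame of well1 below 0.0075 m) or (horizontal distance between brown_stone and well1 below 0.012 m and z of brown_stone in the frame of well1 below 0.0075 m)) and ((horizontal distance between stone1 and well2 below 0.012 m and z of stone1 in the frame of well2 below 0.0075 m) or (horizontal distance between stone2 and well2 below 0.012 m and z of stone2 in the frame of well2 below 0.0075 m) or (horizontal distance between stone3 and well2 below 0.012 m and z of stone3 in the frame of well2 below 0.0075 m) or (horizontal distance between brown_stone and well2 below 0.012 m and z of brown_stone in the frame of well2 below 0.0075 m)) and ((horizontal distance between stone1 and well3 below 0.012 m and z of stone1 in the frame of well3 below 0.0075 m) or (horizontal distance between stone2 and well3 below 0.012 m and z of stone2 in the frame of well3 below 0.0075 m) or (horizontal distance between stone3 and well3 below 0.012 m and z of stone3 in the frame of well3 below 0.0075 m) or (horizontal distance between brown_stone and well3 below 0.012 m and z of brown_stone in the frame of well3 below 0.0075 m)) and ((horizontal distance between stone1 and well4 below 0.012 m and z of stone1 in the frame of well4 below 0.0075 m) or (horizontal distance between stone2 and well4 below 0.012 m and z of stone2 in the frame of well4 below 0.0075 m) or (horizontal distance between stone3 and well4 below 0.012 m and z of stone3 in the frame of well4 below 0.0075 m) or (horizontal distance between brown_stone and well4 below 0.012 m and z of brown_stone in the frame of well4 below 0.0075 m)) and angle between each of stone1, stone2, stone3, brown_stone's own z axis and vertical below 0.2 rad and linear speed of each of stone1, stone2, stone3, brown_stone below 0.02 m/s and value of joint lid below 0.06 rad); the robot touches nothing.
It fails at once if a turquoise stone is lifted more than 12 mm off the pad (z of any of stone1, stone2, stone3 in the frame of tray above 0.038 m).
It fails at once if the brown stone is moved by more than 15 mm (distance of brown_stone from where it was at the start of the episode above 0.015 m).
It fails at once if a tool or box around the tray is moved by more than 20 mm (distance of any of pliers_orange, tweezers, pliers_black, hammer, brass_box, bench_block, loupe from where it was at the start of the episode above 0.02 m).
It also fails if it takes over 61 s, if anything falls off the work surface, if the arm or the gripper's body presses on something with over 40 N, if the wrist force passes 120 N, or if a joint passes its speed limit or range.

ROBOT

A 7-joint arm with a two-finger parallel gripper is mounted at the origin on the work surface. World frame = base frame: x ahead of the robot, y to its left, z up, the work surface at z = 0. Lengths are in m, angles in degrees, forces in N, time in s.
With the tool pointing down it reaches from about 0.425 to 0.875 m from the base axis. Payload 4.7 kg.
Tool frame: the origin (TCP) lies at the centre of the arm's flange, where the gripper is bolted on; the fingertips stand 182 mm ahead of it and the grasp point (between the pads) lies 164 mm ahead of it (env.grip_depth is the distance from the TCP to the grasp point, in m); z points along the fingers, y is the line along which they close (so a half turn about z gives the same grasp; the last joint's range is limited). The gripper opens to 87 mm and grips with 3 to 60 N. Pads are 19 mm wide; open, the fingers measure 117 mm over their backs; the gripper's body (75 mm by 190 mm) begins 51 mm behind the grasp point.
Start: joints at [-64.28, 18.392, -4.016, 83.108, 1.295, 78.541, -3.26], TCP at [0.274, 0.59, 0.405] pointing down, gripper open.
Joint ranges: [-163.93, 163.93], [-17.29, 119.83], [-79.2, 71.16], [3.27, 140.29], [-89.18, 269.18], [5.43, 117.66], [-154.24, 154.24]. Speed limits (degrees/s): [147.25, 147.25, 180, 180, 180, 180, 180].

INTERFACE

Orientations are given as [roll, pitch, yaw] about the fixed x, y, z axes, in that order (R = Rz(yaw) Ry(pitch) Rx(roll)).
In Python, from cell import env gives the robot as it stands. The module is installed in compiled form; this text tells all that it offers.
- The arm moves only by the tool send_rows, never from a script. Its arguments are lists of equal length, an entry for each row: "xyz": the shift along the tool's x, y, z in m, a list of three; "rotation": the turn, a rotation vector about the tool's x, y, z in rad, a list of three; "jaw": the opening, from 0 (shut) to 1 (fully open). A call has 1 to 20 rows; each row shifts and turns the commanded pose from where the row before left it, along the tool's axes as they then stand; what a row does not reach is not made up. A row lasts 1/10 s, in which the tool goes at most 50 mm and 8.59 degrees, less where a joint would pass 70% of its speed; a pose out of reach is approached as far as the arm can. A call is refused whole if a number of a shift passes 0.05 or a number of a turn 0.15, either way. A call with a gripper value outside its range is refused whole. The fingers move at their own pace and stop on an object; "newtons" is the grip in N (left out, the last holds). Time passes only in rows, so rows that do not move let the fingers close. It gives the time, the measured TCP pose, the force, the opening and the grip force at its end, in the units of the state.
- env.get_obs(): the state, without advancing time (a new reading comes with each control period).
- env.read_camera(name): name is "side" or "top"; returns a dict with "image" (480x640x3 uint8, blue, green, red), "fx", "fy", "cx", "cy" (pixels), "distortion" ([k1, k2, p1, p2, k3] as OpenCV has them; the pictures are not rectified), "R" (3x3) and "t" (3): a world point X has camera coordinates R X + t. Camera axes: x right, y down, z forward; pixel columns grow to the right and rows downward; lengths in m; the calibration is good to about 2 mm. A picture is of the moment at which its call begins. There is no depth.
- env.sign_off(): hands the job in; it is judged then, once.
The state is a dict: "time_s": time; "qpos": joint angles; "joint_velocities": joint speeds; "effort": joint torques, N m; "tool_pos": TCP position; "tool_rot": TCP orientation; "force": force on the tool from outside, world axes, zero at the start; "wrist_torque": the same for the moment, N m; "grip_width": finger opening in m; "grasp_force": force on a finger pad.
Only numpy, scipy, OpenCV 4.12 (cv2) and the standard library are available. Lean on these libraries where they do the work, as an engineer would, in place of code of your own. Each camera call takes 0.05 s, during which the arm holds its last target. There are 200 camera calls.

## Working session

There is one attempt and no reset: what is moved stays moved. The work goes in short steps, Python scripts to look and compute and a tool call to move; the robot and the scene stay as the last step left them, time stands still between calls to the robot, and variables do not carry over. Pictures are saved under pics/ and viewed, at most 10 in all, crops included, and the job is handed in when it is done.

Besides the shell and the picture viewer there is one more tool, called after ">>>" by a JSON object that holds its "op" and its "data", one argument or row to a line. send_rows: Moves the arm, as the interface text tells. Its arguments: {"type":"object","properties":{"xyz":{"type":"array"},"rotation":{"type":"array"},"jaw":{"type":"array"},"newtons":{"type":"number"}},"required":["xyz","rotation","jaw"]}

```bash
mkdir -p pics
python3 - <<'E'
from cell import env
import cv2
print(env.get_obs())
for n in("top","side"):
    c=env.read_camera(n); cv2.imwrite(f"pics/{n}0.png",c["image"])
    print(n,c["fx"],c["fy"],c["cx"],c["cy"],c["distortion"],c["R"],c["t"])
E
```

```text
{'time_s': 0.0, 'qpos': array([-64.27920577,  18.43927655,  -4.01566566,  83.17471487,
         1.29669982,  78.54030321,  -3.26033003]), 'joint_velocities': array([-0.03394511,  0.10539632,  0.0096571 , -0.13728447, -0.01083617,
       -0.04141065, -0.0055793 ]), 'effort': array([-3.00619658e-04, -4.91292787e+01, -4.04091440e-01, -3.12537181e+01,
       -6.39034552e-02,  4.36263601e-02,  1.81411397e-04]), 'tool_pos': array([0.27375413, 0.58931725, 0.40366039]), 'tool_rot': array([-1.79891043e+02,  7.34369418e-03,  1.55089095e+02]), 'force': array([1.22294815, 0.2401832 , 0.45760841]), 'wrist_torque': array([ 0.00606339,  0.07209013, -0.01703094]), 'grasp_force': 0.0, 'grip_width': 0.08691379113880023}
top 591.678320960627 591.678320960627 321.06174650881917 238.71422199412268 [-0.12745989  0.          0.          0.          0.        ] [[ 0.0189095  -0.9995948   0.02127617]
 [-0.99472978 -0.02095376 -0.10036738]
 [ 0.10077252 -0.01926614 -0.99472293]] [-0.01700584  0.49058786  1.34440772]
side 469.1736140485614 469.1736140485614 311.7662906627181 241.42491446817175 [0.01222636 0.         0.         0.         0.        ] [[ 0.78226626 -0.62288626  0.00849798]
 [-0.36839681 -0.47357416 -0.80000707]
 [ 0.50233783  0.62268791 -0.59993039]] [-0.35900903  0.23000132  0.96297228]
```

View pics/top0.png

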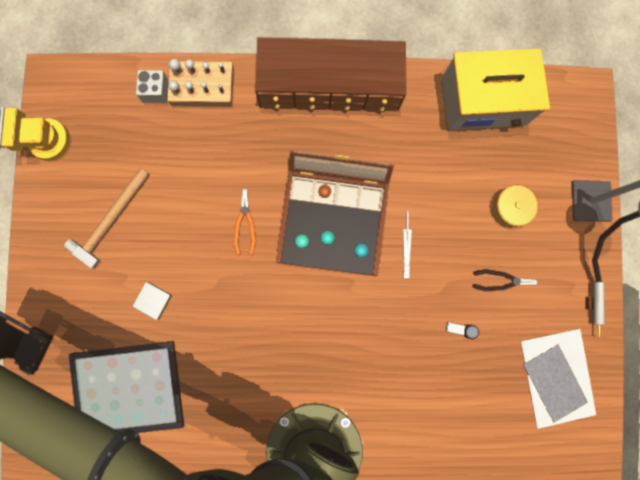

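View pics/side0.png

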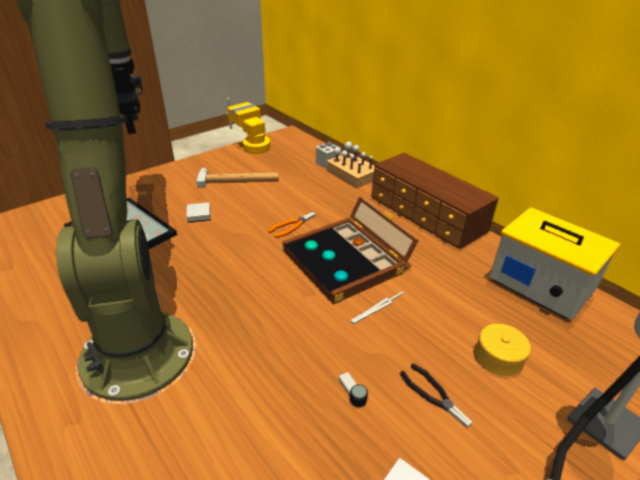

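The top view shows the stones at about (302,241), (328,238) and (362,251). The brown stone is at (325,191), in the second well from the left, and the lid leans back with its tab near (342,156). Next I measure these.

```bash
cat > h.py <<'E'
from cell import env
import cv2, numpy as np
def ray(c,uv):
    K=np.array([[c["fx"],0,c["cx"]],[0,c["fy"],c["cy"]],[0,0,1]])
    p=cv2.undistortPoints(np.float64(uv).reshape(-1,1,2),K,np.float64(c["distortion"])).reshape(-1,2)
    R=np.array(c["R"]);d=np.c_[p,np.ones(len(p))]@R
    return -R.T@np.array(c["t"]),d
def plane(c,uv,z):
    o,d=ray(c,uv); return (o+d*((z-o[2])/d[:,2])[:,None])[:,:2]
def blobs(m,amin=30):
    n,l,s,ce=cv2.connectedComponentsWithStats(m.astype(np.uint8))
    return [(s[i,4],ce[i],l==i) for i in range(1,n) if s[i,4]>=amin]
def hsv(c): return cv2.cvtColor(c["image"],cv2.COLOR_BGR2HSV).astype(int)
def turq(c,z):
    h=hsv(c); m=(h[...,0]>75)&(h[...,0]<98)&(h[...,1]>110)&(h[...,2]>70)
    return [(a,ce.round(1),plane(c,[ce],z)[0].round(4)) for a,ce,_ in blobs(m,25)]
E
python3 - <<'E'
from h import *
for n in("top","side"):
    c=env.read_camera(n);h=hsv(c)
    print(n,"turq",turq(c,.031))
    roi=np.zeros((480,640),bool)
    if n=="top": roi[140:285,270:400]=1
    else: roi[190:310,270:425]=1
    m=roi&(h[...,2]<75)&(h[...,1]<120); 
    t=roi&(h[...,0]>75)&(h[...,0]<98)&(h[...,1]>110)
    k=np.ones((3,3),np.uint8)
    m=cv2.morphologyEx((m|t).astype(np.uint8),cv2.MORPH_OPEN,k)
    a,ce,mm=max(blobs(m),key=lambda x:x[0])
    ct=max(cv2.findContours(mm.astype(np.uint8),0,2)[0],key=len)
    w=plane(c,ct.reshape(-1,2),.026).astype(np.float32)
    r=cv2.minAreaRect(w*1000); print("pad",a,r,cv2.boxPoints(r))
    if n=="top":
        m=roi&(h[...,1]<80)&(h[...,2]>150)
        for a,ce,_ in blobs(m,20): print("beige",a,ce,plane(c,[ce],.0255))
        m=roi&((h[...,0]<12)&(h[...,1]>150)&(h[...,2]>90))
        for a,ce,_ in blobs(m,20): print("brown",a,ce,plane(c,[ce],.017))
    s=c["image"]
    s=s[140:290,265:405] if n=="top" else s[185:310,265:425]
    cv2.imwrite(f"pics/{n}1.png",cv2.resize(s,None,fx=4,fy=4,interpolation=cv2.INTER_CUBIC))
E
```

```text
top turq [(np.int32(138), array([327.1, 237.3]), array([ 0.4939, -0.021 ])), (np.int32(137), array([301.5, 240.8]), array([0.4844, 0.038 ])), (np.int32(136), array([361., 250.]), array([ 0.4659, -0.0995]))]
pad 137 ((495.0052795410156, -20.847270965576172), (27.913806915283203, 27.8032283782959), 1.1967843770980835) [[480.76108    -7.2401977]
 [481.34177   -35.03736  ]
 [509.24948   -34.454346 ]
 [508.6688     -6.657181 ]]
beige 152 [363.48026316 170.06578947] [[ 0.654969  -0.1037975]]
beige 1999 [337.06753377 193.62081041] [[ 0.59733392 -0.04254907]]
brown 446 [284.92825112 208.64349776] [[0.56050871 0.07848138]]
brown 33 [390.78787879 169.15151515] [[ 0.66078621 -0.16947597]]
brown 70 [323.32857143 177.07142857] [[ 0.63766937 -0.00993038]]
brown 45 [353.15555556 181.15555556] [[ 0.62956178 -0.08042343]]
brown 370 [381.15405405 228.86486486] [[ 0.51774644 -0.14751547]]
brown 91 [324.15384615 190.87912088] [[ 0.60469352 -0.01247802]]
side turq [(np.int32(109), array([310.9, 244.6]), array([0.4858, 0.0379])), (np.int32(112), array([328.3, 254.5]), array([ 0.4948, -0.0213])), (np.int32(125), array([340.6, 275. ]), array([ 0.4674, -0.099 ]))]
pad 2995 ((497.0233154296875, -25.94451141357422), (205.4796905517578, 147.0679473876953), 83.35587310791016) [[ 412.09598  -119.486305]
 [ 558.1762   -136.50238 ]
 [ 581.9507     67.59728 ]
 [ 435.87042    84.61336 ]]
```

View pics/top1.png

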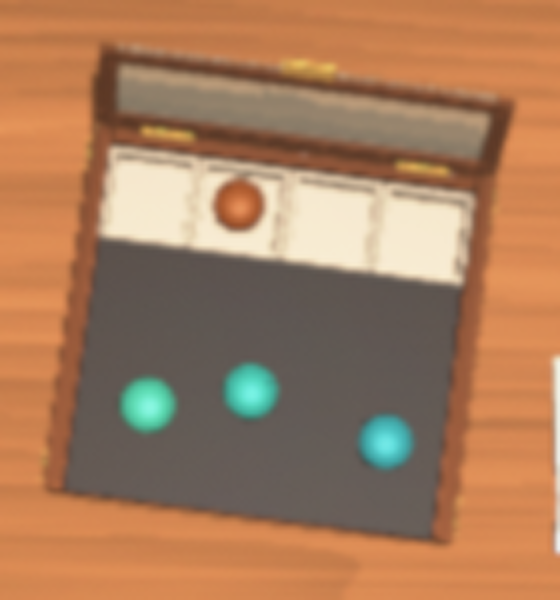

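View pics/side1.png

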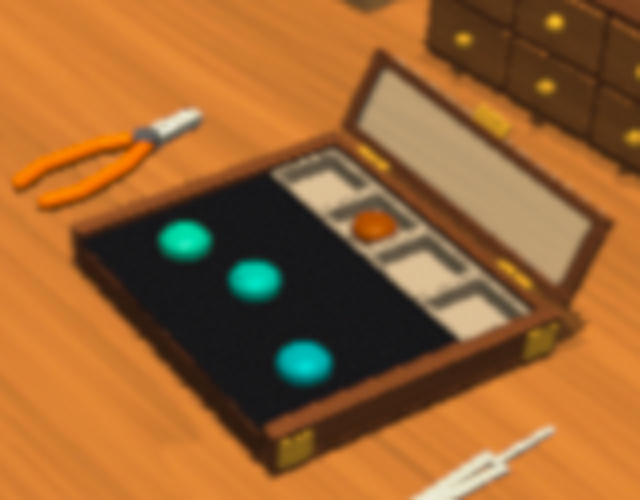

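The crops show the dark pad, four beige wells with the brown stone in the second from the left, and the tab at crop pixel (307,68) in the top view and (490,120) in the side view. Next I work out the tray pose.

Run:
```python
from h import *
c=env.read_camera("top");h=hsv(c)
roi=np.zeros((480,640),bool);roi[195:280,275:385]=1
m=roi&(h[...,1]<70)&(h[...,2]<130)|roi&(h[...,0]>70)&(h[...,0]<98)&(h[...,1]>70)
m=cv2.morphologyEx(m.astype(np.uint8),cv2.MORPH_OPEN,np.ones((3,3),np.uint8))
a,ce,mm=max(blobs(m),key=lambda x:x[0])
ct=max(cv2.findContours(mm.astype(np.uint8),0,2)[0],key=len)
r=cv2.minAreaRect((plane(c,ct.reshape(-1,2),.026)*1000).astype(np.float32));print("pad",a,r,cv2.boxPoints(r))
pts=np.array([[282,262.5],[373.25,274],[380.5,211.5],[289.5,199.75]]);print("picked",plane(c,pts,.026))
# tray pose estimates
yaw=np.radians(-6.65); R=np.array([[np.cos(yaw),-np.sin(yaw)],[np.sin(yaw),np.cos(yaw)]])
# triangulate tab
s=env.read_camera("side")
o1,d1=ray(c,[[341.75,156.5]]);o2,d2=ray(s,[[265+490/4,185+120/4]])
A=np.c_[d1[0],-d2[0]];t=np.linalg.lstsq(A,o2-o1,rcond=None)[0]
p,q=o1+d1[0]*t[0],o2+d2[0]*t[1];print("tab",p,q)
for k,ctr in (("a",np.array(r[0])/1000),("b",plane(c,pts,.026).mean(0))):
    org=ctr-R@[-.05,0]; print(k,"origin",org)
    for z,ce in turq(c,.031) and [(0,x[2]) for x in turq(c,.031)]: print(" stone tray",R.T@(ce-org))
    print(" brown",R.T@(np.array([.6047,-.0125])-org)," tab",R.T@((p+q)[:2]/2-org))
    for y in(.081,.027,-.027,-.081):print(" well",org+R@[.0515,y])
```

```text
pad 5723 ((496.8601379394531, -29.2242431640625), (210.35780334472656, 147.2597198486328), 83.52169799804688) [[ 411.83344  -125.42412 ]
 [ 558.15283  -142.03897 ]
 [ 581.88684    66.97563 ]
 [ 435.56744    83.590485]]
picked [[ 0.43381093  0.08168276]
 [ 0.41147867 -0.12907592]
 [ 0.55740232 -0.14456704]
 [ 0.58029066  0.06799953]]
tab [ 0.66966656 -0.0486524   0.09333207] [ 0.66952012 -0.04852221  0.09328938]
a origin [ 0.54652374 -0.03501444]
 stone tray [-0.05389262  0.00782612]
 stone tray [-0.07016114  0.06532903]
 stone tray [-0.07261363 -0.07338826]
 brown [0.05517759 0.02910001]  tab [0.12381339 0.0007704 ]
 well [0.60705738 0.03947669]
 well [ 0.60080396 -0.01416   ]
 well [ 0.59455055 -0.06779669]
 well [ 0.58829713 -0.12143339]
b origin [ 0.54540925 -0.03678036]
 stone tray [-0.05299013  0.00970922]
 stone tray [-0.06925865  0.06721213]
 stone tray [-0.07171113 -0.07150515]
 brown [0.05608008 0.03098311]  tab [0.12471588 0.0026535 ]
 well [0.60594288 0.03771077]
 well [ 0.59968947 -0.01592592]
 well [ 0.59343605 -0.06956262]
 well [ 0.58718264 -0.12319931]
```

```bash
cat >> h.py <<'E'
ORG=np.array([.5462,-.0353]);a=np.radians(-6.6);RT=np.array([[np.cos(a),-np.sin(a)],[np.sin(a),np.cos(a)]])
def tray(w): return (np.asarray(w)-ORG)@RT
def now():
    o=env.get_obs();p=o["tool_pos"]
    print("t",o["time_s"],"tip tray mm",(tray(p[:2])*1000).round(1),"z",round((p[2]-.182)*1000,1),"rot",o["tool_rot"].round(2),"F",o["force"].round(1),"w",round(o["grip_width"],4),"q",o["qpos"].round(0)); return o
def shift(x,y,z):
    from scipy.spatial.transform import Rotation as S
    o=env.get_obs();w=np.r_[ORG+RT@[x/1000,y/1000],z/1000+.182]
    print("shift to",(x,y,z),(S.from_euler("xyz",o["tool_rot"],degrees=True).inv().apply(w-o["tool_pos"])).round(4))
def stones():
    for n in("top","side"):
        c=env.read_camera(n);print(n,[(int(x[0]),(tray(x[2])*1000).round(1).tolist()) for x in turq(c,.032)])
E
python3 -c "
from h import *
now();stones()"
```

```text
t 0.3 tip tray mm [-342.4  589.3] z 222.4 rot [-179.97    0.    155.09] F [-1.  -0.5  0. ] w 0.0871 q [-64.  18.  -4.  83.   1.  79.  -3.]
top [(138, [-53.8, 8.2]), (137, [-69.9, 65.6]), (136, [-72.4, -72.9])]
side [(109, [-69.1, 64.7]), (112, [-53.4, 7.0]), (125, [-71.6, -73.3])]
```

>>> {"op": "send_rows", "data": {
  "xyz": [
    [0,0,0],
    [0,0,0],
    [0,0,0],
    [0,0,0]
  ],
  "rotation": [
    [0,0,-0.107],
    [0,0,-0.107],
    [0,0,-0.106],
    [0,0,0]
  ],
  "jaw": [0.2,0.2,0.2,0.2]
}}

```text
time_s: 0.8
tool_pos: [0.2738, 0.5895, 0.4048]
tool_rot: [180.0, -0.0, 173.4]
force: [0.9, -0.5, -1.0]
grip_width: 0.0628
grasp_force: 0.0
```

```bash
python3 -c "
from h import *
now();shift(-107,68,110)"
```

```text
t 0.8 tip tray mm [-342.4  589.4] z 222.8 rot [180.    -0.   173.44] F [ 0.9 -0.5 -1. ] w 0.0628 q [-62.  18.  -6.  83.   2.  79.  15.]
shift to (-107, 68, 110) [-0.235  -0.5215  0.1127]
```

>>> {"op": "send_rows", "data": {
  "xyz": [
    [-0.0168,-0.03725,0],
    [-0.0168,-0.03725,0],
    [-0.0168,-0.03725,0],
    [-0.0168,-0.03725,0],
    [-0.0168,-0.03725,0],
    [-0.0168,-0.03725,0],
    [-0.0168,-0.03725,0.0141],
    [-0.0168,-0.03725,0.0141],
    [-0.0168,-0.03725,0.0141],
    [-0.0168,-0.03725,0.0141],
    [-0.0168,-0.03725,0.0141],
    [-0.0168,-0.03725,0.0141],
    [-0.0168,-0.03725,0.0141],
    [-0.0168,-0.03725,0.0141],
    [0,0,0],
    [0,0,0],
    [0,0,0]
  ],
  "rotation": [
    [0,0,0],
    [0,0,0],
    [0,0,0],
    [0,0,0],
    [0,0,0],
    [0,0,0],
    [0,0,0],
    [0,0,0],
    [0,0,0],
    [0,0,0],
    [0,0,0],
    [0,0,0],
    [0,0,0],
    [0,0,0],
    [0,0,0],
    [0,0,0],
    [0,0,0]
  ],
  "jaw": [0.18,0.18,0.18,0.18,0.18,0.18,0.18,0.18,0.18,0.18,0.18,0.18,0.18,0.18,0.18,0.18,0.18]
}}

```text
time_s: 2.5
tool_pos: [0.4477, 0.0456, 0.2923]
tool_rot: [180.0, 0.0, 173.4]
force: [-0.0, 0.2, -0.2]
grip_width: 0.0154
grasp_force: 0.0
```

```bash
python3 -c "
from h import *
now();shift(-107,68,40);shift(-107,66,29)
c=env.read_camera('top');cv2.imwrite('pics/t2.png',cv2.resize(c['image'][130:300,250:420],None,fx=3.5,fy=3.5))"
```

```text
t 2.5 tip tray mm [-107.1   69. ] z 110.3 rot [1.7995e+02 3.0000e-02 1.7343e+02] F [-0.   0.2 -0.2] w 0.0154 q [-31.  -1.  22. 119.   1.  62.  74.]
shift to (-107, 68, 40) [-0.0001 -0.0011  0.0703]
shift to (-107, 66, 29) [-0.0001 -0.0031  0.0813]
```

View pics/t2.png

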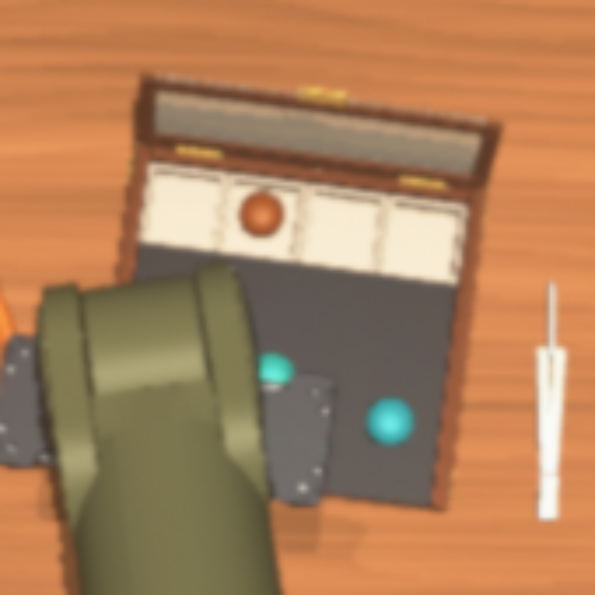

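The gripper is aligned with the tray and sits behind the left stone; its body is well above the pliers.

>>> {"op": "send_rows", "data": {
  "xyz": [
    [0,-0.003,0.02],
    [0,0,0.02],
    [0,0,0.02],
    [0,0,0.015],
    [0,0,0.006],
    [0,0,0],
    [0,0,0]
  ],
  "rotation": [
    [0,0,0],
    [0,0,0],
    [0,0,0],
    [0,0,0],
    [0,0,0],
    [0,0,0],
    [0,0,0]
  ],
  "jaw": [0.18,0.18,0.18,0.18,0.18,0.18,0.18]
}}

```text
time_s: 3.25
tool_pos: [0.4478, 0.0421, 0.2117]
tool_rot: [180.0, 0.1, 173.5]
force: [-1.0, -0.2, -0.5]
grip_width: 0.0157
grasp_force: 0.0
```

```bash
python3 -c "
from h import *
now();shift(-96,66,28.5);shift(32,79,28.5)
c=env.read_camera('side');cv2.imwrite('pics/s2.png',cv2.resize(c['image'][170:320,250:430],None,fx=4,fy=4))"
```

```text
t 3.25 tip tray mm [-106.7   65.6] z 29.7 rot [1.7997e+02 6.0000e-02 1.7347e+02] F [-1.  -0.2 -0.5] w 0.0157 q [-30.   5.  22. 123.  -3.  52.  77.]
shift to (-96, 66, 28.5) [-0.0107  0.0004  0.0012]
shift to (32, 79, 28.5) [-0.1387  0.0132  0.0014]
```

View pics/s2.png

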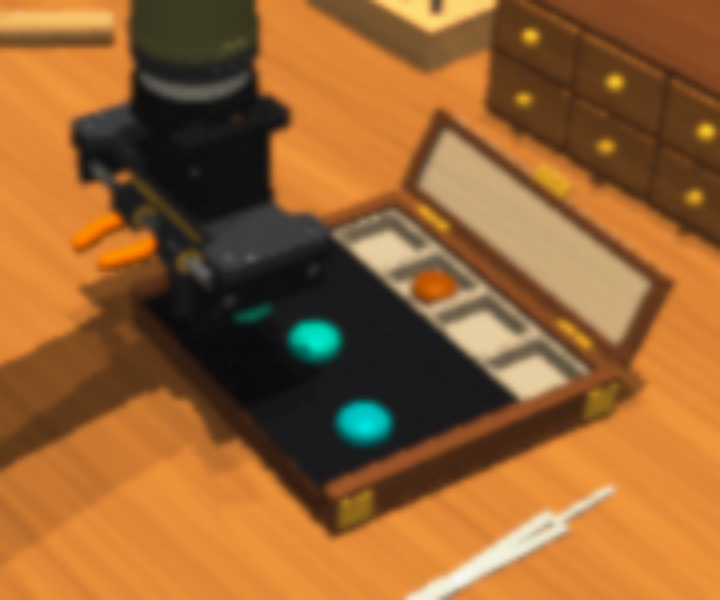

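The fingertips are just behind the left stone (crop ~ (250,312)), above the pad, so I push now.

>>> {"op": "send_rows", "data": {
  "xyz": [
    [-0.008,0,0.001],
    [-0.008,0.0008,0],
    [-0.008,0.0008,0],
    [-0.008,0.0009,0],
    [-0.008,0.0009,0],
    [-0.008,0.0009,0],
    [-0.008,0.0009,0],
    [-0.008,0.0009,0],
    [-0.008,0.0009,0],
    [-0.008,0.0009,0],
    [-0.008,0.0009,0],
    [-0.008,0.0009,0],
    [-0.008,0.0009,0],
    [-0.008,0.0009,0],
    [-0.008,0.0009,0],
    [-0.008,0,0],
    [-0.008,0,0],
    [-0.003,0,0],
    [0,0,0],
    [0,0,0]
  ],
  "rotation": [
    [0,0,0],
    [0,0,0],
    [0,0,0],
    [0,0,0],
    [0,0,0],
    [0,0,0],
    [0,0,0],
    [0,0,0],
    [0,0,0],
    [0,0,0],
    [0,0,0],
    [0,0,0],
    [0,0,0],
    [0,0,0],
    [0,0,0],
    [0,0,0],
    [0,0,0],
    [0,0,0],
    [0,0,0],
    [0,0,0]
  ],
  "jaw": [0.18,0.18,0.18,0.18,0.18,0.18,0.18,0.18,0.18,0.18,0.18,0.18,0.18,0.18,0.18,0.18,0.18,0.18,0.18,0.18]
}}

```text
time_s: 5.3
tool_pos: [0.5867, 0.0379, 0.2098]
tool_rot: [-180.0, -0.0, 173.4]
force: [0.7, -0.2, -0.8]
grip_width: 0.0156
grasp_force: 0.0
```

```bash
python3 -c "
from h import *
now();shift(-30,77,29);shift(-93,8,60)
stones()"
```

```text
t 5.3 tip tray mm [31.8 77.3] z 27.8 rot [-1.8000e+02 -3.0000e-02  1.7342e+02] F [ 0.7 -0.2 -0.8] w 0.0156 q [-25.  22.  22. 105. -10.  56.  85.]
shift to (-30, 77, 29) [ 0.0618 -0.0003 -0.0011]
shift to (-93, 8, 60) [ 0.1249 -0.0693 -0.0321]
top [(133, [-53.6, 7.5]), (136, [-72.4, -72.9])]
side [(113, [-53.2, 6.9]), (128, [-71.8, -73.5])]
```

>>> {"op": "send_rows", "data": {
  "xyz": [
    [0,0,-0.016],
    [0,0,-0.016],
    [0.0248,-0.0139,0],
    [0.0248,-0.0139,0],
    [0.0248,-0.0139,0],
    [0.0248,-0.0139,0],
    [0.0248,-0.0139,0],
    [0,0,0],
    [0,0,0]
  ],
  "rotation": [
    [0,0,0],
    [0,0,0],
    [0,0,0],
    [0,0,0],
    [0,0,0],
    [0,0,0],
    [0,0,0],
    [0,0,0],
    [0,0,0]
  ],
  "jaw": [0.18,0.18,0.18,0.2,0.2,0.2,0.2,0.2,0.2]
}}

```text
time_s: 6.3
tool_pos: [0.4562, -0.017, 0.2436]
tool_rot: [179.9, 0.2, 173.4]
force: [0.3, -0.1, 0.9]
grip_width: 0.0175
grasp_force: 0.0
```

```bash
python3 -c "
from h import *
now();shift(-90,8,29);shift(32,-27,28.5)
for n,s in(('top',np.s_[150:290,270:400]),('side',np.s_[180:310,270:430])):
    c=env.read_camera(n);print(turq(c,.02)); i=cv2.resize(c['image'][s],(400,400));
    im=i if n=='top' else np.hstack([im,i])
cv2.imwrite('pics/b3.png',im)"
```

```text
t 6.3 tip tray mm [-91.5   7.8] z 61.6 rot [179.89   0.19 173.39] F [ 0.3 -0.1  0.9] w 0.0175 q [-26.   3.  25. 121.  -2.  56.  84.]
shift to (-90, 8, 29) [-0.0014  0.0001  0.0326]
shift to (32, -27, 28.5) [-0.1234 -0.0348  0.0335]
[(np.int32(96), array([304. , 191.9]), array([0.6005, 0.0347]))]
[(np.int32(94), array([328.4, 254.8]), array([ 0.5035, -0.012 ])), (np.int32(109), array([341.1, 275.6]), array([ 0.4756, -0.0924]))]
```

View pics/b3.png

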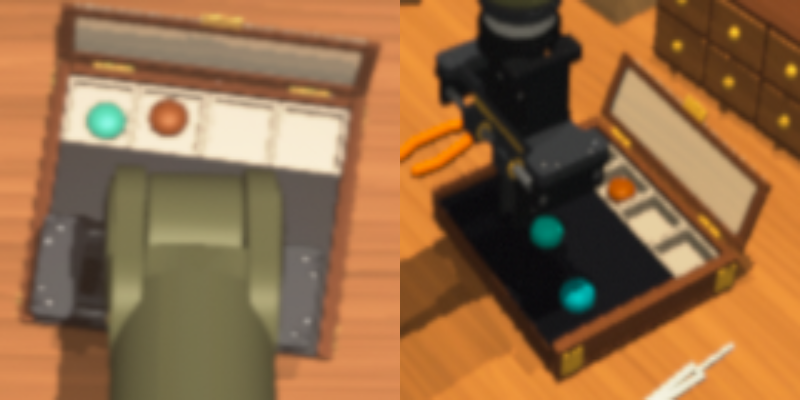

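Stone B lies in the far-left well, at (304,192) in the top view. Next I push A.

>>> {"op": "send_rows", "data": {
  "xyz": [
    [0,0,0.016],
    [0,0,0.0165],
    [0,0,0],
    [-0.008,0,0],
    [-0.008,0,0],
    [-0.008,-0.0029,0],
    [-0.008,-0.0029,0],
    [-0.008,-0.0029,0],
    [-0.008,-0.0029,0],
    [-0.008,-0.0029,0],
    [-0.008,-0.0029,0],
    [-0.008,-0.0029,0],
    [-0.008,-0.0029,0],
    [-0.008,-0.0029,0],
    [-0.008,-0.0029,0],
    [-0.008,-0.0029,0],
    [-0.008,-0.0029,0],
    [-0.008,0,0],
    [-0.004,0,0],
    [0,0,0]
  ],
  "rotation": [
    [0,0,0],
    [0,0,0],
    [0,0,0],
    [0,0,0],
    [0,0,0],
    [0,0,0],
    [0,0,0],
    [0,0,0],
    [0,0,0],
    [0,0,0],
    [0,0,0],
    [0,0,0],
    [0,0,0],
    [0,0,0],
    [0,0,0],
    [0,0,0],
    [0,0,0],
    [0,0,0],
    [0,0,0],
    [0,0,0]
  ],
  "jaw": [0.2,0.2,0.2,0.2,0.2,0.2,0.2,0.2,0.2,0.2,0.2,0.2,0.2,0.2,0.2,0.2,0.2,0.2,0.2,0.2]
}}

```text
time_s: 8.4
tool_pos: [0.5755, -0.0655, 0.2094]
tool_rot: [-180.0, 0.0, 173.4]
force: [-0.3, 0.5, -0.1]
grip_width: 0.0173
grasp_force: 0.0
```

```bash
python3 -c "
from h import *
now();shift(-109,-73,60);stones()"
```

```text
t 8.4 tip tray mm [ 32.6 -26.7] z 27.4 rot [-1.8000e+02  1.0000e-02  1.7344e+02] F [-0.3  0.5 -0.1] w 0.0173 q [-18.  21.  26. 106. -11.  55.  96.]
shift to (-109, -73, 60) [ 0.1416 -0.0462 -0.0326]
top [(60, [44.0, 79.7])]
side [(34, [35.6, 61.8]), (128, [-71.8, -73.5])]
```

>>> {"op": "send_rows", "data": {
  "xyz": [
    [0,0,-0.016],
    [0,0,-0.0166],
    [0.0236,-0.0077,0],
    [0.0236,-0.0077,0],
    [0.0236,-0.0077,0],
    [0.0236,-0.0077,0],
    [0.0236,-0.0077,0],
    [0.0236,-0.0077,0],
    [0,0,0],
    [0,0,0]
  ],
  "rotation": [
    [0,0,0],
    [0,0,0],
    [0,0,0],
    [0,0,0],
    [0,0,0],
    [0,0,0],
    [0,0,0],
    [0,0,0],
    [0,0,0],
    [0,0,0]
  ],
  "jaw": [0.2,0.2,0.18,0.18,0.18,0.18,0.18,0.18,0.18,0.18]
}}

```text
time_s: 9.5
tool_pos: [0.4292, -0.0954, 0.2432]
tool_rot: [179.9, 0.1, 173.4]
force: [1.4, -0.5, 0.1]
grip_width: 0.0159
grasp_force: 0.0
```

```bash
python3 -c "
from h import *
now();shift(-109,-73,28.5);shift(32,-79,28.5)
for n in('top','side'):
    c=env.read_camera(n);print(n,[(int(x[0]),x[1],(tray(x[2])*1000).round(1)) for x in turq(c,.02)])"
```

```text
t 9.5 tip tray mm [-109.3  -73.1] z 61.2 rot [1.7992e+02 1.5000e-01 1.7340e+02] F [ 1.4 -0.5  0.1] w 0.0159 q [-20.   1.  29. 123.  -1.  56.  93.]
shift to (-109, -73, 28.5) [-0.0003  0.0001  0.0327]
shift to (32, -79, 28.5) [-0.1413 -0.0059  0.0331]
top [(94, array([304. , 191.9]), array([46. , 75.8])), (98, array([346.6, 196.9]), array([ 48.1, -24.6]))]
side [(33, array([370.4, 253.2]), array([ 50.7, -31.9])), (85, array([341. , 276.2]), array([-64.9, -66.4]))]
```

A is in its well too. C is next.

>>> {"op": "send_rows", "data": {
  "xyz": [
    [0,0,0.016],
    [0,0,0.0165],
    [-0.009,0,0],
    [-0.009,0,0],
    [-0.009,-0.0004,0],
    [-0.009,-0.0004,0],
    [-0.009,-0.0004,0],
    [-0.009,-0.0004,0],
    [-0.009,-0.0004,0],
    [-0.009,-0.0004,0],
    [-0.009,-0.0004,0],
    [-0.009,-0.0004,0],
    [-0.009,-0.0004,0],
    [-0.008,-0.0004,0],
    [-0.008,0,0],
    [-0.008,0,0],
    [-0.008,0,0],
    [-0.008,0,0],
    [-0.002,0,0],
    [0,0,0]
  ],
  "rotation": [
    [0,0,0],
    [0,0,0],
    [0,0,0],
    [0,0,0],
    [0,0,0],
    [0,0,0],
    [0,0,0],
    [0,0,0],
    [0,0,0],
    [0,0,0],
    [0,0,0],
    [0,0,0],
    [0,0,0],
    [0,0,0],
    [0,0,0],
    [0,0,0],
    [0,0,0],
    [0,0,0],
    [0,0,0],
    [0,0,0]
  ],
  "jaw": [0.18,0.18,0.18,0.18,0.18,0.18,0.18,0.18,0.18,0.18,0.18,0.18,0.18,0.18,0.18,0.18,0.18,0.18,0.18,0.18]
}}

```text
time_s: 11.6
tool_pos: [0.5689, -0.1155, 0.2095]
tool_rot: [-180.0, -0.0, 173.4]
force: [0.4, 0.7, 0.1]
grip_width: 0.0157
grasp_force: 0.0
```

```bash
python3 -c "
from h import *
now();shift(-60,-60,160)"
```

```text
t 11.6 tip tray mm [ 31.8 -77.1] z 27.5 rot [-179.99   -0.    173.42] F [0.4 0.7 0.1] w 0.0157 q [-15.  22.  28. 106. -12.  56. 102.]
shift to (-60, -60, 160) [ 0.0917  0.0171 -0.1325]
```

Now I lift and back off to look.

>>> {"op": "send_rows", "data": {
  "xyz": [
    [0,0,-0.03],
    [0,0,-0.03],
    [0.03,0,-0.04],
    [0.03,0,-0.035],
    [0.03,0,0],
    [0,0,0],
    [0,0,0]
  ],
  "rotation": [
    [0,0,0],
    [0,0,0],
    [0,0,0],
    [0,0,0],
    [0,0,0],
    [0,0,0],
    [0,0,0]
  ],
  "jaw": [0.1,0.05,0,0,0,0,0]
}}

```text
time_s: 12.3
tool_pos: [0.4788, -0.1051, 0.3448]
tool_rot: [179.9, 0.1, 173.4]
force: [-0.4, -0.5, 0.2]
grip_width: 0.0008
grasp_force: 0.0
```

```bash
python3 -c "
from h import *
now();shift(155,0,162)
for n,s in(('top',np.s_[150:290,270:400]),('side',np.s_[180:310,270:430])):
    c=env.read_camera(n);print(n,[(int(x[0]),x[1],(tray(x[2])*1000).round(1)) for x in turq(c,.02)]); i=cv2.resize(c['image'][s],(400,400));
    im=i if n=='top' else np.hstack([im,i])
cv2.imwrite('pics/b4.png',im)"
```

```text
t 12.3 tip tray mm [-58.9 -77.1] z 162.8 rot [1.7992e+02 6.0000e-02 1.7343e+02] F [-0.4 -0.5  0.2] w 0.0008 q [-20.   0.  30. 111.  -0.  69.  93.]
shift to (155, 0, 162) [-0.214   0.0769  0.0011]
top [(94, array([304. , 191.9]), array([46. , 75.8])), (98, array([346.6, 196.9]), array([ 48.1, -24.6]))]
side [(40, array([345. , 232.4]), array([47.6, 76.7])), (63, array([368.4, 252.4]), array([ 48.1, -26.9])), (64, array([380.3, 264. ]), array([ 45. , -79.4]))]
```

View pics/b4.png

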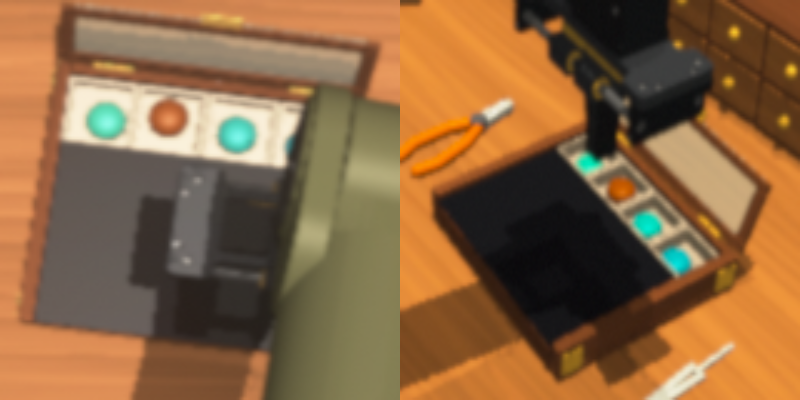

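All three stones lie in their wells: side-crop ~ (588,160), (648,224) and (677,260). The brown one is unmoved. I now move over and behind the lid.

>>> {"op": "send_rows", "data": {
  "xyz": [
    [-0.0268,0.0096,0],
    [-0.0268,0.0096,0],
    [-0.0268,0.0096,0],
    [-0.0268,0.0096,0],
    [-0.0268,0.0096,0],
    [-0.0268,0.0096,0],
    [-0.0268,0.0096,0],
    [-0.0268,0.0096,0],
    [0,0,0],
    [0,0,0.022],
    [0,0,0.022],
    [0,0,0.022],
    [0,0,0.022],
    [0,0,0],
    [0,0,0]
  ],
  "rotation": [
    [0,0,0],
    [0,0,0],
    [0,0,0],
    [0,0,0],
    [0,0,0],
    [0,0,0],
    [0,0,0],
    [0,0,0],
    [0,0,0],
    [0,0,0],
    [0,0,0],
    [0,0,0],
    [0,0,0],
    [0,0,0],
    [0,0,0]
  ],
  "jaw": [0,0,0,0,0,0,0,0,0,0,0,0,0,0,0]
}}

```text
time_s: 13.9
tool_pos: [0.7009, -0.0536, 0.2559]
tool_rot: [-180.0, -0.1, 173.4]
force: [0.4, 0.6, 0.0]
grip_width: 0.0005
grasp_force: 0.0
```

```bash
python3 -c "
from h import *
now();shift(106,0,80)
c=env.read_camera('side');cv2.imwrite('pics/s5.png',cv2.resize(c['image'][170:320,250:430],None,fx=4,fy=4))"
```

```text
t 13.9 tip tray mm [155.8  -0.4] z 73.9 rot [-1.7996e+02 -9.0000e-02  1.7341e+02] F [0.4 0.6 0. ] w 0.0005 q [-17.  32.  27.  85. -15.  66.  96.]
shift to (106, 0, 80) [ 0.0498  0.0004 -0.006 ]
```

View pics/s5.png

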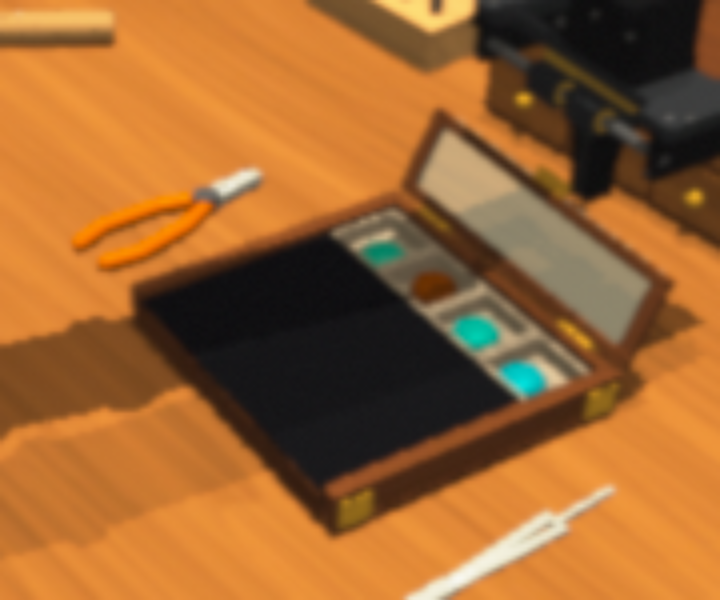

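The finger stands behind the tab, so I pull the lid to about 75°.

>>> {"op": "send_rows", "data": {
  "xyz": [
    [0.008,0,-0.001],
    [0.008,0,-0.001],
    [0.008,0,-0.001],
    [0.008,0,-0.001],
    [0.008,0,-0.001],
    [0.008,0,-0.001],
    [0.008,0,-0.001],
    [0.008,0,-0.001],
    [0,0,0]
  ],
  "rotation": [
    [0,0,0],
    [0,0,0],
    [0,0,0],
    [0,0,0],
    [0,0,0],
    [0,0,0],
    [0,0,0],
    [0,0,0],
    [0,0,0]
  ],
  "jaw": [0,0,0,0,0,0,0,0,0]
}}

```text
time_s: 14.85
tool_pos: [0.6358, -0.0459, 0.264]
tool_rot: [180.0, -0.2, 173.4]
force: [0.9, 0.1, 1.1]
grip_width: 0.0004
grasp_force: 0.4
```

```bash
python3 -c "
from h import *
now();shift(78.5,0,79);shift(57.5,0,63)"
```

```text
t 14.85 tip tray mm [90.2 -0.2] z 82.0 rot [179.98  -0.19 173.43] F [0.9 0.1 1.1] w 0.0004 q [-20.  24.  28.  95. -12.  64.  94.]
shift to (78.5, 0, 79) [0.0117 0.0002 0.003 ]
shift to (57.5, 0, 63) [0.0327 0.0002 0.0191]
```

>>> {"op": "send_rows", "data": {
  "xyz": [
    [0.006,0,0.0015],
    [0.0057,0,0.0015],
    [0.006,0,0.0033],
    [0.0055,0,0.0033],
    [0.005,0,0.0047],
    [0.0045,0,0.0047],
    [0.0035,0,0.0056],
    [0.003,0,0.0057],
    [0.002,0,0.0048],
    [0.0015,0,0.0049],
    [0,0,0],
    [0,0,0]
  ],
  "rotation": [
    [0,0,0],
    [0,0,0],
    [0,0,0],
    [0,0,0],
    [0,0,0],
    [0,0,0],
    [0,0,0],
    [0,0,0],
    [0,0,0],
    [0,0,0],
    [0,0,0],
    [0,0,0]
  ],
  "jaw": [0,0,0,0,0,0,0,0,0,0,0,0]
}}

```text
time_s: 16.05
tool_pos: [0.5944, -0.0413, 0.2237]
tool_rot: [-180.0, -0.1, 173.4]
force: [0.3, -0.1, 0.1]
grip_width: 0.0006
grasp_force: 0.0
```

```bash
python3 -c "
from h import *
now()"
```

```text
t 16.05 tip tray mm [48.6 -0.4] z 41.7 rot [-1.7997e+02 -1.4000e-01  1.7342e+02] F [ 0.3 -0.1  0.1] w 0.0006 q [-21.  22.  27. 103. -12.  58.  94.]
```

>>> {"op": "send_rows", "data": {
  "xyz": [
    [0,0,0.0015],
    [0,0,0.0015],
    [0,0,0.001],
    [0,0,0.0005],
    [0,0,0],
    [0,0,0]
  ],
  "rotation": [
    [0,0,0],
    [0,0,0],
    [0,0,0],
    [0,0,0],
    [0,0,0],
    [0,0,0]
  ],
  "jaw": [0,0,0,0,0,0]
}}

```text
time_s: 16.65
tool_pos: [0.5948, -0.0415, 0.2216]
tool_rot: [180.0, -0.1, 173.4]
force: [-6.0, 0.2, 12.1]
grip_width: 0.0007
grasp_force: 5.8
```

```bash
python3 -c "
from h import *
now()"
```

```text
t 16.65 tip tray mm [49.  -0.6] z 39.6 rot [ 1.7996e+02 -7.0000e-02  1.7341e+02] F [-6.   0.2 12.1] w 0.0007 q [-21.  22.  27. 103. -12.  58.  94.]
```

12 N at tip height 39.6 mm means the lid is pressed shut. I retract and check.

>>> {"op": "send_rows", "data": {
  "xyz": [
    [0,0,-0.01],
    [0,0,-0.03],
    [0.03,0,-0.04],
    [0.04,0,-0.04],
    [0.04,0.03,-0.02],
    [0.03,0.04,0],
    [0,0.045,0],
    [0,0.045,0],
    [0,0.045,0],
    [0,0,0],
    [0,0,0]
  ],
  "rotation": [
    [0,0,0],
    [0,0,0],
    [0,0,0],
    [0,0,0],
    [0,0,0],
    [0,0,0],
    [0,0,0],
    [0,0,0],
    [0,0,0],
    [0,0,0],
    [0,0,0]
  ],
  "jaw": [0,0,0,0,0,0,0,0,0,0,0]
}}

```text
time_s: 17.75
tool_pos: [0.4865, 0.1765, 0.3539]
tool_rot: [-180.0, 0.0, 173.6]
force: [0.5, -0.7, 0.3]
grip_width: 0.0001
grasp_force: 0.0
```

```bash
python3 -c "
from h import *
now()
for n,s in(('top',np.s_[150:290,270:400]),('side',np.s_[180:310,270:430])):
    c=env.read_camera(n);print(n,[(int(x[0]),x[1],(tray(x[2])*1000).round(1)) for x in turq(c,.02)]); i=cv2.resize(c['image'][s],(400,400));
    im=i if n=='top' else np.hstack([im,i])
cv2.imwrite('pics/b6.png',im)"
```

```text
t 17.75 tip tray mm [-83.7 203.5] z 171.9 rot [-1.7996e+02  1.0000e-02  1.7357e+02] F [ 0.5 -0.7  0.3] w 0.0001 q [-40.   4.  18. 106.  -1.  70.  62.]
top []
side []
```

View pics/b6.png

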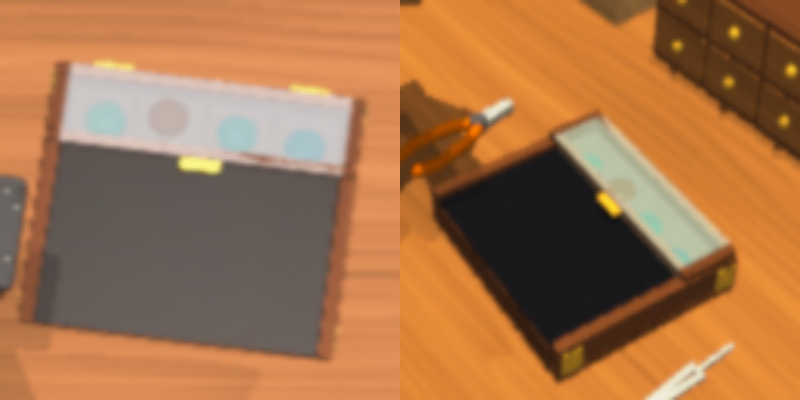

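The lid is flat over the four stones, with the tab at (200,164) at the front edge and nothing else disturbed. The stop force and tip height agree with fully shut, so I hand in.

```bash
python3 -c "
from cell import env
print(env.sign_off())"
```

```text
the job is handed in; nothing more can be done
None
```

I handed the job in after about 18 s of robot time: each turquoise stone is in its own well, the brown stone is where it was, and the lid is pressed fully shut; the hand-in gave no verdict.

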